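# Run-out check of a mosaic pot on the banding wheel

## Task

Use the red knob to spin the banding wheel counter-clockwise (seen from above) up to about 20 turns a minute, then let go and leave it running free, untouched, at between 14 and 25 turns a minute for at least three seconds, so that the mosaic bands on the pot can be checked by eye. Then slow it down gradually, over a second or so and without striking it or letting it bounce back, and leave it standing still and released with the red knob lined up at the yellow pointer. Never spin it faster than 34 turns a minute, do not touch the pot, which stands loose on the wheel and must stay upright in its middle, and leave the mug, tub and cup alone.

Things in the scene. Friction and masses are not known exactly. Their poses are not given: they have to be found in the camera images.
- wheel (a joint): turntable angle (rad) about its vertical axis: 0 and every 2 pi = red knob at the yellow pointer; grows counter-clockwise from above, unlimited, counts on over whole turns. Inertia nominally 0.045 kg m2 (hidden, varies 25 %). Low friction: left alone at 2 rad/s it loses 0.1 to 0.3 rad/s each second, and once still it stays. 20 turns a minute = 2.1 rad/s; 14 to 25 = 1.47 to 2.62 rad/s
- knob_mid (a point): point on the red knob's axis, 30 mm above the turntable's top, 120 mm from the wheel's axis. The knob is an upright cylinder 32 mm across, from 3 to 56 mm above the turntable's top; it turns freely on its own vertical pin, so it can be gripped without turning the gripper
- hub (a point): centre of the turntable's top face, on the wheel's axis, 110 mm above the table; fixed to the stand. Its x axis points to the yellow pointer. The turntable is a grey metal disc 280 mm across, 20 mm thick, 4.5 kg nominal
- mark (a point): where knob_mid must end: 120 mm from the wheel's axis towards the yellow pointer, at knob_mid's height. The pointer, 22 mm wide, is fixed to the stand just outside the turntable's rim, 144 to 176 mm from the axis, its top 7 mm below the turntable's top
- stand: dark steel stand of the banding wheel, foot 190 mm across, fixed to the table, carrying turntable, knob and pointer. Origin on the wheel's axis at table height. Gripping or touching it with up to 150 N in all (both fingers summed, so a grip of up to 60 N or so) is fine; more counts as a blow
- pot: terracotta pot with three bands of blue tiles, 60 mm tall, 54 mm across at the foot and 72 mm at the rim, 0.22 kg, standing loose in the middle of the turntable. Origin: centre of its underside
- mug: yellow-green mug, 84 mm across, 95 mm tall, bystander to the left of the wheel. Origin: centre of its underside
- tub: clear plastic tub of blue tiles, 150 x 110 x 70 mm tall, bystander to the left of the wheel. Origin: centre of its underside
- cup: white plastic cup with a wooden stick, 70 mm across, 90 mm tall (stick to 150 mm), bystander to the right of the wheel. Origin: centre of its underside
Things that resemble listed ones, but are neither listed nor needed, are in the scene too. There is more than one size of the pot; the one meant has the size given above.

How it is judged:
By the outcome, as a careful person would: the job done as asked, in the order asked, and still so for the second after the job is handed in, with the robot touching nothing.
It also fails if it takes over 61 s, if anything falls off the work surface, if the arm or the gripper's body presses on something with over 40 N, if the wrist force passes 120 N, or if a joint passes its speed limit or range.

## Robot

A 6-joint arm with a two-finger parallel gripper is mounted at the origin on the work surface. World frame = base frame: x ahead of the robot, y to its left, z up, the work surface at z = 0. Lengths are in m, angles in rad, forces in N, time in s.
With the tool pointing down it reaches from about 0.25 to 0.725 m from the base axis. Payload 4 kg.
Tool frame: the origin (TCP) lies between the finger pads; the fingertips stand 11 mm ahead of it and the grasp point (between the pads) lies 8 mm behind it (manip.tip_extent is the distance from the TCP to the fingertips, in m); z points along the fingers, y is the direction in which the jaws open and shut (so a half turn about z gives the same grasp; the last joint's range is limited). The gripper opens to 85 mm and grips with 20 to 120 N. Pads are 22 mm wide; open, the fingers measure 114 mm over their backs; the gripper's body (76 mm by 85 mm) begins 54 mm behind the grasp point. The pads swing forward as they close: fully open they stand 13 mm farther back than shut.
Start: joints at [-1.334, 0.241, 0.005, 1.335, 0, 1.571], TCP at [0.117, -0.486, 0.242] pointing down, gripper open.
Joint ranges: [-2.72, 2.72], [-1.05, 1.87], [-1.09, 1.28], [-1.99, 2.15], [-1.42, 1.44], [-3.14, 3.14]. Speed limits (rad/s): [2.79, 2.79, 3.14, 3.14, 3.14, 3.14].

## Interface

Orientations are given as a rotation vector (axis times angle).
In Python, from rig import manip gives the robot as it stands. The module is installed in compiled form; this text tells all that it offers. Calls block until the motion is done:
- manip.move_pose(position, orientation): joint-space move of the TCP to a pose.
- manip.move_straight(position, orientation=None, vel=0.15, contact_N=None): straight line of the TCP; orientation=None keeps the orientation; vel is the mean speed in m/s. With contact_N (N) it stops when the force on the tool has changed by that much, and returns True; else False.
- manip.move_joints(angles): joint-space move.
- manip.command_gripper(opening, effort=None): finger opening in m; effort is the grip in N (None keeps the last); returns when the fingers have stopped.
- manip.wait(seconds).
- manip.solve_ik(position, orientation): joint angles nearest the present ones, or None.
- manip.read_state(): the state.
- manip.grab_frame(name): name is "scene" or "top"; returns a dict with "color" (420x560x3 uint8, red, green, blue), "intrinsics" (3x3 intrinsics, pixels), "world_from_camera" (4x4, takes a point from camera to world coordinates). Camera axes: x right, y up, looking along -z (the intrinsics and any distortion apply to the point x, -y, -z); pixel columns grow to the right and rows downward; lengths in m; the calibration is good to about 2 mm. A picture is of the moment at which its call begins. There is no depth.
A pose or a line that the arm cannot do raises manip.MotionError and nothing moves.
- manip.finish_job(): hands the job in, once; it reports no verdict.
The state is a dict: "clock": time; "q": joint angles; "qvel": joint speeds; "joint_torque": joint torques, N m; "eef_pos": TCP position; "ee_rot": TCP orientation; "contact_force": force on the tool from outside, world axes, zero at the start; "ft_torque": the same for the moment, N m; "grip_width": finger opening in m.
Only numpy, scipy, OpenCV 4.12 (cv2) and the standard library are available. Lean on these libraries where they do the work, as an engineer would, in place of code of your own. Each camera call takes 0.05 s, during which the arm holds its last target. There are 200 camera calls.

## Working session

There is one attempt and no reset: what is moved stays moved. The work goes in short steps, each a Python script; the robot and the scene stay as the last script left them, time stands still between calls to the robot, and variables do not carry over. Pictures are saved under pics/ and viewed, about 8 in all and at most 12, crops included, and the job is handed in when it is done.

```bash
mkdir -p pics; ls; python3 - <<'E'
from rig import manip
import cv2,numpy as np
for n in("scene","top"):
    f=manip.grab_frame(n); cv2.imwrite(f"pics/{n}0.png",f["color"][:,:,::-1]); np.savez(f"{n}0.npz",**f)
    print(n,f["intrinsics"].tolist(),np.round(f["world_from_camera"],4).tolist(),f.keys())
s=manip.read_state();print(s,manip.tip_extent)
E
```

```text
pics
scene [[413.3381934733246, 0.0, 275.90655488714896], [0.0, 413.3381934733246, 207.2485257381822], [0.0, 0.0, 1.0]] [[0.1884, -0.6464, 0.7394, 1.3808], [0.982, 0.1112, -0.1529, -0.172], [0.0166, 0.7549, 0.6557, 0.902], [0.0, 0.0, 0.0, 1.0]] dict_keys(['color', 'intrinsics', 'world_from_camera'])
top [[404.50268324562495, 0.0, 281.70153813004424], [0.0, 404.50268324562495, 212.69967577859404], [0.0, 0.0, 1.0]] [[0.0171, 0.9871, -0.1593, 0.3104], [-0.9999, 0.0167, -0.0039, -0.0138], [-0.0012, 0.1593, 0.9872, 1.3824], [0.0, 0.0, 0.0, 1.0]] dict_keys(['color', 'intrinsics', 'world_from_camera'])
{'clock': 0.1, 'q': array([-1.33402573e+00,  2.41336676e-01,  3.88763864e-03,  1.33517194e+00,
        1.57665807e-06,  1.57082899e+00]), 'qvel': array([-0.00054017, -0.00157153,  0.00283804, -0.00089682,  0.00023376,
       -0.00031895]), 'joint_torque': array([ 2.55802233e-04, -3.73138797e+01,  2.53009343e+01,  1.08471501e-02,
       -7.83194037e-05, -1.52032754e-05]), 'eef_pos': array([ 0.11716069, -0.48554442,  0.24151337]), 'ee_rot': array([-3.11781018e+00, -3.70785304e-01,  3.35912422e-04]), 'contact_force': array([-1.30777949, -0.39781365,  1.03694853]), 'ft_torque': array([0.00134892, 0.02612574, 0.03778175]), 'grip_width': 0.08531416212810662} 0.011
```

View pics/scene0.png

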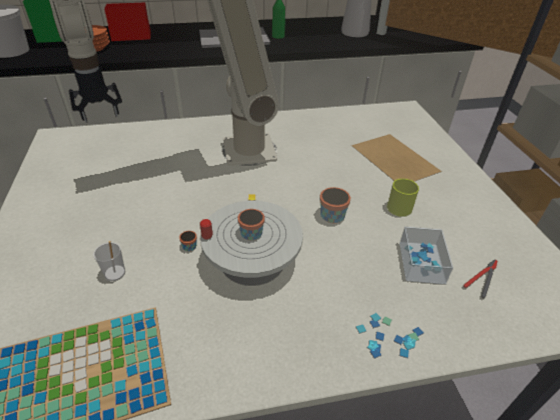

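View pics/top0.png

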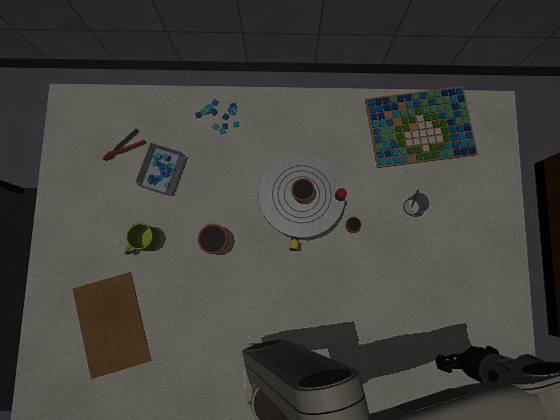

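The top view shows the wheel at about (302,197), the knob at (341,194), the yellow pointer at (294,244) and the wheel's pot at (303,189). A small decoy pot stands at (354,224) and a big one at (213,239). The scene view agrees: knob (206,229), pointer (252,198).

```bash
cat > h.py <<'E'
import numpy as np,cv2
from rig import manip
def ray(f,u,v):
    K=f["intrinsics"];T=f["world_from_camera"]
    d=np.array([(u-K[0,2])/K[0,0],-(v-K[1,2])/K[1,1],-1.]);return T[:3,3],T[:3,:3]@d
def onz(f,u,v,z):
    o,d=ray(f,u,v);return o+d*(z-o[2])/d[2]
def tri(a,b):
    (o1,d1),(o2,d2)=a,b
    s=np.linalg.lstsq(np.c_[d1,-d2],o2-o1,rcond=None)[0]
    p,q=o1+s[0]*d1,o2+s[1]*d2;return (p+q)/2,np.linalg.norm(p-q)
def proj(f,p):
    K=f["intrinsics"];T=f["world_from_camera"];c=T[:3,:3].T@(np.asarray(p)-T[:3,3])
    return K[0,2]-K[0,0]*c[0]/c[2],K[1,2]+K[1,1]*c[1]/c[2]
def blob(f,lo,hi,roi,inv=None):
    h=cv2.cvtColor(f["color"],cv2.COLOR_RGB2HSV)
    m=cv2.inRange(h,lo,hi)
    k=np.zeros_like(m);x0,y0,x1,y1=roi;k[y0:y1,x0:x1]=255;m&=k
    n,l,s,c=cv2.connectedComponentsWithStats(m)
    if n<2:return None
    i=1+np.argmax(s[1:,4]);return c[i],s[i]
E
python3 - <<'E'
from h import *
F={n:dict(np.load(n+"0.npz")) for n in("top","scene")}
R={"top":(255,150,350,255),"scene":(195,185,310,290)}
out={}
for n in F:
    for nm,lo,hi in(("red",(0,190,70),(5,255,255)),("red2",(174,170,60),(180,255,255)),("yel",(20,130,100),(35,255,255))):
        b=blob(F[n],lo,hi,R[n]);print(n,nm,b);out[n,nm]=b
    h=cv2.cvtColor(F[n]["color"],cv2.COLOR_RGB2HSV)
    for u,v in((341,194),(294,244),(280,225),(250,240),(330,165),(303,189)) if n=="top" else((206,229),(252,198),(230,260),(180,270)):print(u,v,h[v,u],end=" ")
    print()
    im=F[n]["color"][:,:,::-1];x0,y0,x1,y1=(245,145,375,255) if n=="top" else (175,185,315,295)
    cv2.imwrite(f"pics/c_{n}.png",cv2.resize(im[y0:y1,x0:x1],None,fx=3,fy=3,interpolation=cv2.INTER_CUBIC))
cv2.imwrite("pics/c.png",np.vstack([cv2.resize(cv2.imread("pics/c_top.png"),(420,330))[:290],cv2.imread("pics/c_scene.png")[:310]]))
fs=np.array([[*manip.read_state()["contact_force"]] for _ in range(1)]);
for i in range(8):
    manip.wait(.05);fs=np.vstack([fs,manip.read_state()["contact_force"]])
print(fs.round(2))
E
```

```text
top red (array([341.14285714, 192.02857143]), array([338, 189,   7,   7,  35], dtype=int32))
top red2 None
top yel (array([293.25490196, 243.54901961]), array([290, 239,   7,   9,  51], dtype=int32))
341 194 [  0 190  86] 294 244 [ 24 184 112] 280 225 [ 30   2 107] 250 240 [23 24 94] 330 165 [30  3 92] 303 189 [10 28 27] 
scene red (array([208., 221.]), array([208, 221,   1,   1,   1], dtype=int32))
scene red2 None
scene yel (array([251.5, 197. ]), array([249, 195,   6,   5,  30], dtype=int32))
206 229 [  2 137  97] 252 198 [ 27 187 194] 230 260 [ 34  12 170] 180 270 [ 26  20 179] 
[[-1.31 -0.4   1.04]
 [-0.22 -0.7  -0.22]
 [-0.82 -0.46  0.2 ]
 [ 0.39  0.82  0.27]
 [ 0.89 -0.7  -0.33]
 [-0.03  0.05 -0.25]
 [ 0.26  0.42  0.48]
 [ 0.4  -0.36  0.94]
 [ 0.06  0.17 -0.12]]
```

View pics/c.png

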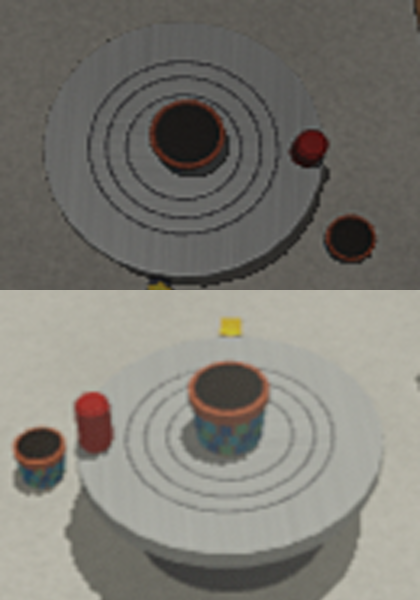

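The crops show the disc's rim cleanly, the red knob right of the pot, and the pointer near the rim. Next I compute the points.

```bash
python3 - <<'E'
from h import *
F={n:dict(np.load(n+"0.npz")) for n in("top","scene")}
H=[]
for n,R,vm in(("top",(250,140,355,250),60),("scene",(190,195,312,290),120)):
    f=F[n];h=cv2.cvtColor(f["color"],cv2.COLOR_RGB2HSV)
    m=cv2.inRange(h,(0,0,vm),(180,14 if n=="scene" else 10,255));k=np.zeros_like(m);k[R[1]:R[3],R[0]:R[2]]=255;m&=k
    m=cv2.morphologyEx(m,cv2.MORPH_OPEN,np.ones((3,3)))
    c=max(cv2.findContours(m,0,cv2.CHAIN_APPROX_NONE)[0],key=cv2.contourArea)
    hull=cv2.convexHull(c)[:,0]
    P=np.array([onz(f,u,v,.11)[:2] for u,v in hull])
    # linear circle fit, robust
    w=np.ones(len(P),bool)
    for _ in range(3):
        s=np.linalg.lstsq(np.c_[2*P[w],np.ones(w.sum())],(P[w]**2).sum(1),rcond=None)[0]
        r=np.sqrt(s[2]+s[0]**2+s[1]**2);e=np.linalg.norm(P-s[:2],axis=1)-r;w=abs(e)<max(.002,1.5*e[w].std())
    print(n,"hub",s[:2].round(4),"r",r.round(4),w.sum(),len(P));H.append(s[:2])
    y=blob(f,(20,120,60),(35,255,255),R if n=="scene" else (255,150,350,255));print("ptr",onz(f,*y[0],.103))
    if n=="top":
        k=blob(f,(0,190,70),(5,255,255),(255,150,350,255));print("knobcap",onz(f,*k[0],.166))
    else:
        k=blob(f,(0,120,50),(8,255,255),(195,210,214,245));print(k[1]);print("knobmid~",onz(f,*k[0],.14),onz(f,205.9,220,.166))
E
```

```text
top hub [ 0.5783 -0.0709] r 0.1386 34 35
ptr [ 0.41833647 -0.04792034  0.103     ]
knobcap [ 0.57403997 -0.19040248  0.166     ]
scene hub [ 0.582  -0.0732] r 0.1387 36 37
ptr [ 0.42068615 -0.04956037  0.103     ]
[200 219  12  20 186]
knobmid~ [ 0.57374671 -0.19312861  0.14      ] [ 0.56964837 -0.19009203  0.166     ]
```

Hub ≈ (0.580, -0.072) and knob ≈ (0.574, -0.191), 0.119 m apart. The pointer is 0.162 m from the hub. All of these match the given sizes. Next I approach behind the knob and look before pushing.

```bash
cat >> h.py <<'E'
HUB=np.array([.580,-.072]);PA=np.arctan2(.0233,-.1605);DOWN=[np.pi,0,0]
def theta(f):
    b=blob(f,(0,170,50),(6,255,255),(245,135,365,260))
    if b is None or b[1][4]<12:return None
    p=onz(f,*b[0],.166)[:2]-HUB;r=np.hypot(*p)
    return (np.arctan2(p[1],p[0])-PA)%(2*np.pi),r
def track(n,dt):
    L=[]
    for _ in range(n):
        t=manip.read_state()["clock"];f=manip.grab_frame("top");r=theta(f)
        if r and .105<r[1]<.135:L.append((t,r[0],r[1]))
        if dt:manip.wait(dt)
    A=np.array(L)
    if len(A)>1:A[:,1]=np.unwrap(A[:,1])
    return A,f
E
python3 - <<'E'
from h import *
manip.command_gripper(0.0,40)
manip.move_pose([.530,-.187,.25],DOWN)
manip.move_straight([.530,-.187,.133],vel=.15)
print(manip.move_straight([.5455,-.187,.133],vel=.02,contact_N=2.5))
s=manip.read_state();print(s["clock"],s["eef_pos"],s["grip_width"],s["contact_force"])
f=manip.grab_frame("scene");g=manip.grab_frame("top");print(theta(g))
a=cv2.resize(f["color"][170:300,160:330],None,fx=3,fy=3);b=cv2.resize(g["color"][140:260,240:380],None,fx=2,fy=2)
o=np.zeros((600,510,3),np.uint8);o[:390,:]=a;o[390:600,:280]=b[:210];cv2.imwrite("pics/ap.png",o[:,:,::-1])
E
```

```text
False
4.975 [ 0.54539071 -0.18695482  0.13291516] -0.00015337471325097137 [-0.42057054  0.12375179 -0.57826052]
None
```

View pics/ap.png

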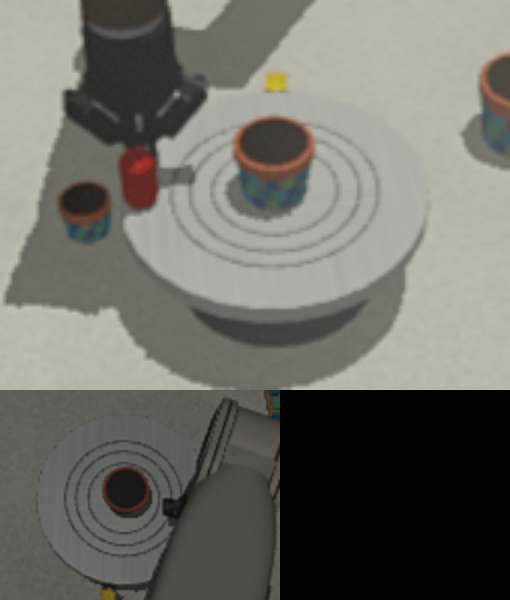

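The closed fingers sit just behind the knob, nothing touched. Now the push.

```bash
python3 - <<'E'
from h import *
manip.move_straight([.6455,-.187,.133],vel=.135)
t0=manip.read_state()["clock"]
manip.move_straight([.6455,-.187,.24],vel=.25)
A,f=track(14,.03)
print(t0,A.round(3))
if len(A)>3:print("rate",np.polyfit(A[:,0]-A[0,0],A[:,1],1))
cv2.imwrite("pics/spin.png",f["color"][:,:,::-1]);print(manip.read_state()["clock"])
E
```

```text
5.9667 [[6.542 4.777 0.12 ]
 [6.625 4.971 0.121]
 [6.708 5.159 0.121]
 [6.792 5.348 0.122]
 [6.875 5.533 0.122]
 [6.958 5.718 0.123]
 [7.042 5.897 0.123]
 [7.125 6.083 0.123]
 [7.208 6.256 0.123]
 [7.292 6.425 0.123]]
rate [2.20198376 4.79108651]
7.7083
```

The knob is turning at about 2.2 rad/s, within the window. I move to a hover over bare disc between pot and knob orbit while it coasts.

```bash
python3 - <<'E'
from h import *
manip.move_straight([.502,-.072,.24],vel=.2)
print(manip.read_state()["clock"])
A,f=track(10,.0)
print(A.round(3))
if len(A)>2:print("rate",np.polyfit(A[:,0]-A[0,0],A[:,1],1))
cv2.imwrite("pics/hov.png",f["color"][130:270,230:400,::-1].repeat(3,0).repeat(3,1));print(manip.read_state()["clock"],manip.read_state()["eef_pos"])
E
```

```text
8.775
[[8.775 3.144 0.124]
 [8.975 3.577 0.12 ]
 [9.025 3.634 0.118]
 [9.075 3.709 0.117]
 [9.125 3.801 0.117]
 [9.175 3.891 0.118]
 [9.225 3.984 0.118]]
rate [1.8302683  3.16731309]
9.275 [ 0.50206892 -0.07211386  0.23984606]
```

View pics/hov.png

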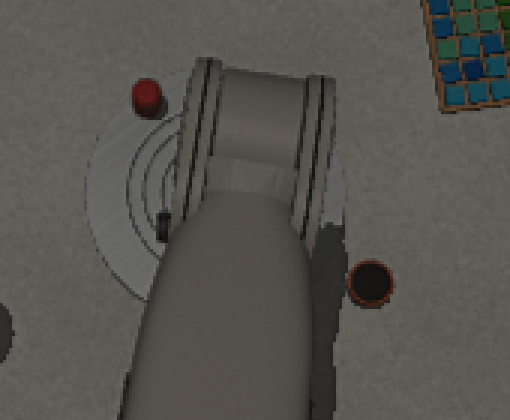

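The wheel has been free since 5.97 s and still ran at about 1.8 rad/s at 9.0 s. I brake with the closed fingertips, pressing lightly on bare disc under force feedback.

```bash
python3 - <<'E'
from h import *
X=[.502,-.072]
manip.move_straight([*X,.124],vel=.2)
def F(n=6):
    a=[]
    for _ in range(n):
        a.append(manip.read_state()["contact_force"]);manip.wait(.01)
    return np.mean(a,0)
b=F(8);z=.124;tc=None;log=[];last=[]
while True:
    d=F(5)-b;t=manip.read_state()["clock"]
    if tc is None and (d[2]>.9 or d[1]<-.45):tc=t
    r=None
    if tc:
        r=theta(manip.grab_frame("top"))
        if r and .105<r[1]<.135: last.append((t,r[0]))
    log.append((t,z,*d,r[0] if r else np.nan))
    if tc and (t-tc>3 or (len(last)>3 and last[-1][0]-last[-3][0]<.5 and abs(last[-1][1]-last[-3][1])<.004)):break
    if z<.1155 or d[2]>12:print("guard");break
    Ft=np.hypot(d[0],d[1])
    if tc is None: dz=-.0003
    elif -d[1]<.55 and d[2]<4: dz=-.00015
    elif -d[1]>1.3 or d[2]>6: dz=.00015
    else: dz=0
    if dz: z+=dz;manip.move_straight([*X,z],vel=.004)
print(np.array(log).round(4));print("contact",tc)
manip.move_straight([*X,.20],vel=.1)
A,f=track(4,.05);print(A)
g=manip.grab_frame("scene");cv2.imwrite("pics/brk.png",g["color"][150:310,150:350,::-1].repeat(3,0).repeat(3,1))
print(manip.read_state()["clock"])
E
```

```text
[[ 1.01167e+01  1.24000e-01 -1.02200e-01  7.22000e-02  6.56900e-01
           nan]
 [ 1.04083e+01  1.23700e-01 -2.21100e-01 -1.29600e-01  2.74600e-01
           nan]
 [ 1.07000e+01  1.23400e-01 -1.64100e-01 -1.85600e-01  1.60000e-02
           nan]
 [ 1.09917e+01  1.23100e-01 -3.26300e-01 -7.23000e-02  2.88500e-01
           nan]
 [ 1.12833e+01  1.22800e-01  9.03000e-02 -3.02700e-01  1.00500e-01
           nan]
 [ 1.15750e+01  1.22500e-01 -3.01500e-01  2.38200e-01  1.72100e-01
           nan]
 [ 1.18667e+01  1.22200e-01 -1.25400e-01  1.76400e-01  2.60900e-01
           nan]
 [ 1.21583e+01  1.21900e-01 -4.12200e-01 -1.60000e-02  2.69600e-01
           nan]
 [ 1.24500e+01  1.21600e-01  1.73100e-01 -6.07000e-02  2.51900e-01
           nan]
 [ 1.27417e+01  1.21300e-01 -1.64600e-01 -9.26000e-02  3.39700e-01
           nan]
 [ 1.30333e+01  1.21000e-01 -1.27600e-01 -5.62600e-01  1.05010e+00
           nan]
 [ 1.31250e+01  1.21000e-01 -1.07200e-01 -6.42700e-01  9.91600e-01
           nan]
 [ 1.32167e+01  1.21000e-01 -2.74900e-01 -5.70800e-01  1.07480e+00
           nan]
 [ 1.33083e+01  1.210
[... 1464 characters left out ...]
    nan]
 [ 1.54583e+01  1.20700e-01 -9.02500e-01 -1.49000e-02  5.31500e+00
           nan]
 [ 1.55500e+01  1.20700e-01 -1.13440e+00 -1.37300e-01  5.67620e+00
           nan]
 [ 1.56417e+01  1.20700e-01 -1.56090e+00 -1.51500e-01  5.29140e+00
           nan]
 [ 1.57333e+01  1.20700e-01 -1.70980e+00  3.03200e-01  5.37340e+00
           nan]
 [ 1.58250e+01  1.20700e-01 -1.48360e+00  5.05000e-02  5.47570e+00
           nan]
 [ 1.59167e+01  1.20700e-01 -1.46420e+00 -1.85500e-01  5.49160e+00
           nan]
 [ 1.60083e+01  1.20700e-01 -1.29590e+00 -3.47400e-01  5.39550e+00
           nan]
 [ 1.61000e+01  1.20700e-01 -1.20160e+00 -1.25700e-01  5.78240e+00
           nan]]
contact 13.0333
[]
17.5417
```

View pics/brk.png

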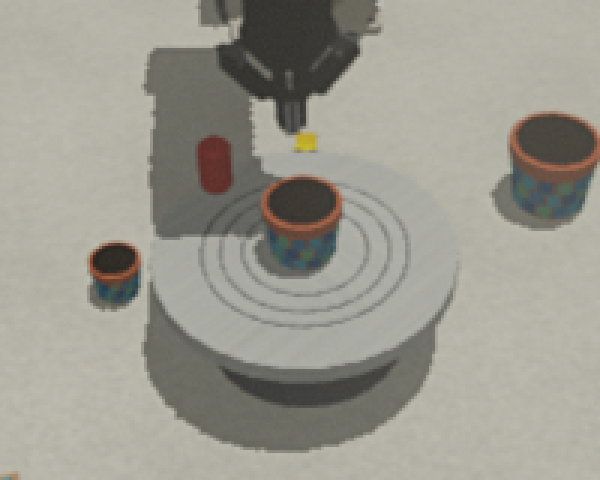

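The wheel slowed to a stop with no more than ~0.65 N of drag, and then stood. The pot is still central. The scene crop shows the knob past the pointer at about pixel (222,205). I locate it and grip it, then carry it on counter-clockwise to the mark.

```bash
python3 - <<'E'
from h import *
def kn():
    f=manip.grab_frame("scene");b=blob(f,(0,110,40),(8,255,255),(205,185,235,222));return b[1],onz(f,*b[0],.14)
s,p=kn();manip.wait(.3);s2,p2=kn();print(s,p,s2,p2,np.hypot(*(p[:2]-HUB)))
v=(p2[:2]-HUB);K=HUB+.12*v/np.hypot(*v);print("K",K,"theta",np.degrees((np.arctan2(v[1],v[0])-PA)%(2*np.pi)))
manip.command_gripper(.062,20)
manip.move_straight([*K,.20],vel=.15)
manip.move_straight([*K,.132],vel=.1,contact_N=6)
print(manip.read_state()["eef_pos"])
f=manip.grab_frame("scene");cv2.imwrite("pics/g.png",f["color"][150:310,150:350,::-1].repeat(3,0).repeat(3,1));print(manip.read_state()["clock"])
E
```

```text
[216 196  11  18 169] [ 0.48349422 -0.14442118  0.14      ] [216 196  11  18 166] [ 0.48380487 -0.14422134  0.14      ] 0.12065733929432046
K [ 0.48403592 -0.14404787] theta 45.15847682570438
[ 0.48454046 -0.14393288  0.13249226]
20.075
```

View pics/g.png

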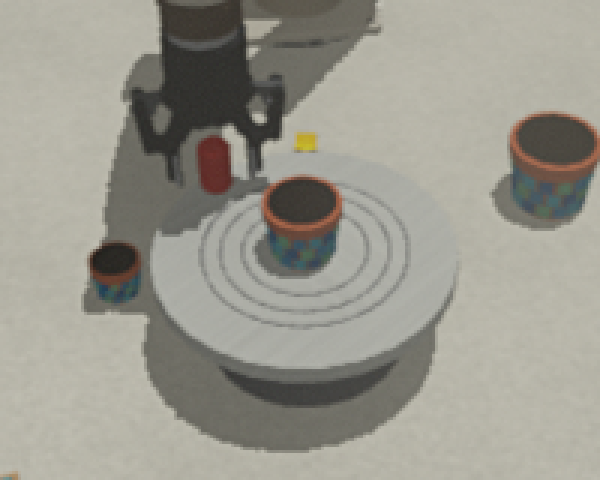

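The knob stands centred between the open fingers and the wheel is still. I grip it and carry it forward around the arc in short chords, yielding to radial force.

```bash
cat > arc.py <<'E'
from h import *
def F(n=4):
    a=[]
    for _ in range(n):
        a.append(manip.read_state()["contact_force"]);manip.wait(.01)
    return np.mean(a,0)
def arc(a0,a1,n,b,vel=.06,r=.12,log=None):
    for a in np.linspace(a0,a1,n+1)[1:]:
        u=np.array([np.cos(a),np.sin(a)])
        manip.move_straight([*(HUB+r*u),.132],vel=vel)
        f=F()-b;fr=f[:2]@u
        r+=np.clip(fr/15000*.6,-.0008,.0008)
        e=manip.read_state()["eef_pos"];log.append((a,r,*e[:2],fr,*f))
        if np.linalg.norm(f)>45:print("force",f);break
    return a,r
E
python3 - <<'E'
from arc import *
b=F(8)
manip.command_gripper(.02,25)
s=manip.read_state();p=s["eef_pos"][:2]-HUB;a0=np.arctan2(p[1],p[0])%(2*np.pi);print("grip",s["grip_width"],F()-b,a0,np.hypot(*p))
L=[];a,r=arc(a0,a0+np.radians(63),6,b,r=np.hypot(*p),log=L)
L=np.array(L);print(L.round(4));np.save("L1.npy",L);np.save("st.npy",[a,r,*b]);print(manip.read_state()["clock"],manip.read_state()["grip_width"])
E
```

```text
grip 0.031454122520181656 [0.59536893 0.32826122 3.0495397 ] 3.789588278713549 0.11958976218395087
[[ 3.9728  0.1196  0.4994 -0.1604  1.2182 -1.2583 -0.501   6.9493]
 [ 4.1561  0.1197  0.5164 -0.1736  1.6702 -1.1093 -1.277   7.6713]
 [ 4.3394  0.1198  0.5358 -0.1836  2.236  -1.5486 -1.7951  7.9007]
 [ 4.5226  0.1199  0.5569 -0.1899  3.3503 -0.4327 -3.3285  7.7577]
 [ 4.7059  0.1201  0.5789 -0.1923  3.3352 -0.3064 -3.3333  7.1732]
 [ 4.8891  0.1202  0.601  -0.1906  3.7409  0.531  -3.7052  6.82  ]]
23.8667 0.031563844823070376
```

```bash
python3 - <<'E'
from arc import *
st=np.load("st.npy");a,r,b=st[0],st[1],st[2:]
L=[];a,r=arc(a,PA+2*np.pi-np.radians(20),21,b,r=r,log=L,vel=.06)
L=np.array(L);print(L[::2].round(4));np.save("st.npy",[a,r,*b]);np.save("L2.npy",L)
P=np.vstack([np.load("L1.npy"),L])[:,2:4]
s=np.linalg.lstsq(np.c_[2*P,np.ones(len(P))],(P**2).sum(1),rcond=None)[0];print("fit",s[:2],np.sqrt(s[2]+s[:2]@s[:2]))
print(manip.read_state()["clock"],manip.read_state()["grip_width"])
E
```

```text
Traceback (most recent call last):
  File "arc.py", line 10, in arc
    manip.move_straight([*(HUB+r*u),.132],vel=vel)
    ~~~~~~~~~~~~~~~~~~~^^^^^^^^^^^^^^^^^^^^^^^^^^^
rig.MotionError: the arm cannot follow that straight line within its joint ranges
```

```bash
python3 - <<'E'
from arc import *
s=manip.read_state();e=s["eef_pos"];p=e[:2]-HUB;print(s["clock"],e,s["q"].round(3),s["grip_width"],np.arctan2(p[1],p[0]))
from scipy.spatial.transform import Rotation as R
for ang in np.radians([-90,-60,-45,-30,-15,0,15,30,45,60,90,120,150,165]):
    P=[*(HUB+.121*np.array([np.cos(ang),np.sin(ang)])),.132];o=[]
    for g in np.radians([-60,-30,-15,0,15,30,60]):
        q=manip.solve_ik(P,(R.from_euler("z",g)*R.from_rotvec(DOWN)).as_rotvec());o.append("-" if q is None else f"{q[3]:.2f}/{q[4]:.2f}/{q[5]:.2f}")
    print(round(np.degrees(ang)),round(np.hypot(*P[:2]),3),o)
E
```

```text
29.5667 [ 0.68326079 -0.00983119  0.13267784] [-1.500e-02  6.680e-01  3.860e-01  1.290e+00  1.000e-03  3.126e+00] 0.03147921556113205 0.5419301370453591
-90 0.611 ['1.18/0.00/-2.42', '1.18/0.00/-2.94', '1.18/0.00/3.08', '1.18/0.00/2.82', '1.18/0.00/2.56', '1.18/0.00/2.30', '1.18/0.00/1.77']
-60 0.664 ['1.26/0.00/-2.36', '1.26/0.00/-2.89', '1.26/0.00/3.13', '1.26/0.00/2.87', '1.26/0.00/2.61', '1.26/0.00/2.35', '1.26/0.00/1.83']
-45 0.684 ['1.29/0.00/-2.33', '1.29/0.00/-2.85', '1.29/0.00/-3.11', '1.29/0.00/2.91', '1.29/0.00/2.65', '1.29/0.00/2.39', '1.29/0.00/1.86']
-30 0.697 ['1.31/0.00/-2.29', '1.31/0.00/-2.81', '1.31/0.00/-3.07', '1.31/0.00/2.95', '1.31/0.00/2.69', '1.31/0.00/2.43', '1.31/0.00/1.90']
-15 0.704 ['1.32/0.00/-2.24', '1.32/0.00/-2.77', '1.32/0.00/-3.03', '1.32/0.00/2.99', '1.32/0.00/2.73', '1.32/0.00/2.47', '1.32/0.00/1.95']
0 0.705 ['1.32/0.00/-2.20', '1.32/0.00/-2.72', '1.32/0.00/-2.98', '1.32/0.00/3.04', '1.32/0.00/2.78', '1.32/0.00/2.52', '1.32/0.00/1.99']
15 0.698 ['1.31/0.00/-2.15', '1.31/0.00/-2.68', '1.31/0.00/-2.94', '1.31/0.00/3.08', '1.31/0.00/2.82', '1.31/0.
[... 307 characters left out ...]
60 0.641 ['1.22/0.00/-2.04', '1.22/0.00/-2.57', '1.22/0.00/-2.83', '1.22/0.00/-3.09', '1.22/0.00/2.93', '1.22/0.00/2.67', '1.22/0.00/2.15']
90 0.582 ['1.14/0.00/-2.01', '1.14/0.00/-2.53', '1.14/0.00/-2.80', '1.14/0.00/-3.06', '1.14/0.00/2.96', '1.14/0.00/2.70', '1.14/0.00/2.18']
120 0.521 ['1.08/0.00/-2.03', '1.08/0.00/-2.55', '1.08/0.00/-2.82', '1.08/0.00/-3.08', '1.08/0.00/2.94', '1.08/0.00/2.68', '1.08/0.00/2.16']
150 0.475 ['1.04/0.00/-2.12', '1.04/0.00/-2.64', '1.04/0.00/-2.90', '1.04/0.00/3.12', '1.04/0.00/2.86', '1.04/0.00/2.59', '1.04/0.00/2.07']
165 0.465 ['1.04/0.00/-2.18', '1.04/0.00/-2.71', '1.04/0.00/-2.97', '1.04/0.00/3.05', '1.04/0.00/2.79', '1.04/0.00/2.53', '1.04/0.00/2.01']
```

Joint 6 hit its ±π limit. The knob turns on its pin, so I swing the tool 12° and continue.

```bash
sed -i 's/,vel=vel)/,O,vel=vel)/; s/^def arc/from scipy.spatial.transform import Rotation as R\nO=(R.from_euler("z",12,degrees=True)*R.from_rotvec(DOWN)).as_rotvec()\ndef arc/' arc.py
python3 - <<'E'
from arc import *
b=np.load("st.npy")[2:]
e=manip.read_state()["eef_pos"];p=e[:2]-HUB;a=np.arctan2(p[1],p[0]);r=np.hypot(*p)
L=[];
try: a,r=arc(a,PA-np.radians(20),12,b,r=r,log=L,vel=.06)
finally:
    L=np.array(L);print(L[::2].round(4));np.save("L2.npy",L);np.save("st.npy",[a,r,*b])
P=np.vstack([np.load("L1.npy")[:,2:4],[e[:2]],L[:,2:4]])
s=np.linalg.lstsq(np.c_[2*P,np.ones(len(P))],(P**2).sum(1),rcond=None)[0];print("fit",s[:2],np.sqrt(s[2]+s[:2]@s[:2]))
print(manip.read_state()["clock"],manip.read_state()["grip_width"])
E
```

```text
[[ 7.1750e-01  1.2050e-01  6.7000e-01  8.4000e-03  2.0220e-01  5.9490e-01
  -3.7420e-01  6.6604e+00]
 [ 1.0685e+00  1.2050e-01  6.3690e-01  3.4200e-02 -6.1030e-01  1.4260e-01
  -7.7460e-01  6.7839e+00]
 [ 1.4196e+00  1.2040e-01  5.9700e-01  4.7100e-02 -1.9882e+00  9.5500e-02
  -2.0257e+00  7.0449e+00]
 [ 1.7707e+00  1.2010e-01  5.5540e-01  4.5500e-02 -2.9358e+00  1.1107e+00
  -2.7704e+00  6.8757e+00]
 [ 2.1218e+00  1.1990e-01  5.1700e-01  2.9900e-02 -3.5023e+00  2.5753e+00
  -2.5282e+00  6.5760e+00]
 [ 2.4728e+00  1.1960e-01  4.8620e-01  2.2000e-03 -3.1553e+00  2.6420e+00
  -1.7458e+00  6.3414e+00]]
fit [ 0.58071463 -0.07205542] 0.12019558844390264
35.9917 0.0319412419478942
```

```bash
python3 - <<'E'
import arc
from arc import *
arc.HUB=np.array([.5807,-.0720]);b=np.load("st.npy")[2:]
PA=np.arctan2(.0234,-.1607)
p=manip.read_state()["eef_pos"][:2]-arc.HUB;a=np.arctan2(p[1],p[0]);L=[]
arc.arc(a,PA,3,b,r=.1200,log=L,vel=.035);print(np.array(L).round(4))
manip.wait(.4);s=manip.read_state();p=s["eef_pos"][:2]-arc.HUB
print("tool theta",np.degrees(np.arctan2(p[1],p[0])-PA),s["contact_force"]-b)
manip.command_gripper(.06)
e=s["eef_pos"];manip.move_straight([e[0],e[1],.22],vel=.15)
manip.move_straight([.45,-.32,.24],vel=.25)
g=manip.grab_frame("scene");t=manip.grab_frame("top")
np.savez("f.npz",g=g["color"],t=t["color"])
a_=cv2.resize(g["color"][170:300,170:340],None,fx=3,fy=3);b_=cv2.resize(t["color"][140:260,240:380],None,fx=2,fy=2)
o=np.zeros((600,510,3),np.uint8);o[:390]=a_;o[390:,:280]=b_[:210];cv2.imwrite("pics/end.png",o[:,:,::-1])
for n,f,R1,R2 in(("top",t,(245,200,365,260),(245,200,365,260)),("scene",g,(230,180,280,225),(230,180,280,225))):
    k=blob(f,(0,120,40),(8,255,255),R1);y=blob(f,(20,120,60),(35,255,255),R2)
    z=.166 if n=="top" else .14
    print(n,"knob",k[1],onz(f,*k[0],z)[:2],"ptr",y and (y[1],onz(f,*y[0],.103)[:2]))
print(manip.read_state()["clock"])
E
```

```text
Traceback (most recent call last):
AttributeError: 'function' object has no attribute 'arc'
```

```bash
python3 - <<'E'
import arc as M
from h import *
M.HUB=np.array([.5807,-.0720]);b=np.load("st.npy")[2:]
PA=np.arctan2(.0234,-.1607)
p=manip.read_state()["eef_pos"][:2]-M.HUB;a=np.arctan2(p[1],p[0]);L=[]
M.arc(a,PA,3,b,r=.1200,log=L,vel=.035);print(np.array(L).round(4))
manip.wait(.4);s=manip.read_state();p=s["eef_pos"][:2]-M.HUB
print("tool theta",np.degrees(np.arctan2(p[1],p[0])-PA),s["contact_force"]-b)
manip.command_gripper(.06)
e=s["eef_pos"];manip.move_straight([e[0],e[1],.22],vel=.15)
manip.move_straight([.45,-.32,.24],vel=.25)
g=manip.grab_frame("scene");t=manip.grab_frame("top")
a_=cv2.resize(g["color"][170:300,170:340],None,fx=3,fy=3);b_=cv2.resize(t["color"][140:260,240:380],None,fx=2,fy=2)
o=np.zeros((600,510,3),np.uint8);o[:390]=a_;o[390:,:280]=b_[:210];cv2.imwrite("pics/end.png",o[:,:,::-1])
for n,f,R1 in(("top",t,(245,200,365,260)),("scene",g,(230,180,280,225))):
    k=blob(f,(0,120,40),(8,255,255),R1);y=blob(f,(20,120,60),(35,255,255),R1)
    z=.166 if n=="top" else .14
    print(n,"knob",k and (k[1],onz(f,*k[0],z)[:2]),"ptr",y and (y[1],onz(f,*y[0],.103)[:2]))
print(manip.read_state()["clock"])
E
```

```text
[[ 2.765   0.1199  0.4693 -0.0275 -2.2612  2.0968 -0.8465  6.7552]
 [ 2.881   0.1198  0.4649 -0.0406 -1.8229  1.7367 -0.5623  7.1793]
 [ 2.997   0.1198  0.4621 -0.0541 -1.5647  1.5247 -0.3885  7.6607]]
tool theta -0.3276141939861626 [2.05873039 0.11365279 7.14218016]
top knob (array([292, 224,   9,  10,  73], dtype=int32), array([ 0.45848665, -0.05314007])) ptr (array([290, 239,   8,  10,  62], dtype=int32), array([ 0.41833647, -0.04792034]))
scene knob (array([247, 187,  10,  18,  95], dtype=int32), array([ 0.45234657, -0.05411741])) ptr None
40.575
```

View pics/end.png

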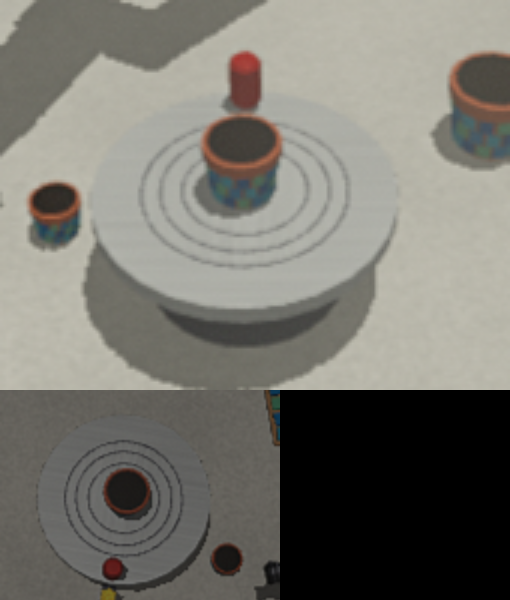

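The knob stands at the pointer: the top view puts it about 0.3° off. The pot is upright in the middle. I check that it is still, then hand in.

```bash
python3 - <<'E'
from h import *
for _ in range(2):
    r=theta(manip.grab_frame("top"));print(np.degrees(r[0]),r[1]);manip.wait(.5)
manip.finish_job();print(manip.read_state()["clock"])
E
```

```text
359.37250843984623 0.12267711094751142
359.4167272198245 0.12266069917781866
the job is handed in; nothing more can be done
the job is handed in; nothing more can be done
```

The job is done and handed in after about 42 s of robot time. The wheel is standing still and released, with the red knob at the yellow pointer.

- **Spin:** I pushed the knob with the closed fingers up to about 2.2–2.3 rad/s (21–22 turns a minute). The wheel then ran free from about 6 s. I measured about 1.8 rad/s (17.5 turns a minute) at 9 s, and the fingers did not touch it until about 13 s.
- **Slowing:** I pressed the closed fingertips lightly on bare disc between the pot and the knob. The wheel had already coasted to an estimated 1.1 rad/s before contact. The drag was at most about 0.65 N, with about 1 N of downward pressure while it slowed. The fingers' part of the braking lasted only about 0.3–0.5 s, shorter than the second or so you asked for. I did not see the wheel bounce back, but the knob was hidden from the top camera at that moment.
- **Lining up:** The wheel stopped about 45° past the pointer, so I gripped the knob and carried it on counter-clockwise to the mark. One move was refused partway because the last joint reached its range limit. I turned the tool 12° and continued.
- **Last checks:** Two pictures 0.5 s apart put the knob within about 0.6° of the pointer, and a separate estimate gave about 0.3°. The wheel was not moving, the pot was upright in the middle, and the arm was clear of everything. I never went near the mug, tub or cup, but I did not check them in the last pictures.

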